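Move the spice row to the new rack in reverse order

TASK

Move the four things in the old birch rack (red-capped jar, pale-lidded jar, teal carton, orange carton) over to the white rack in reverse order: whatever stands at the left end of the old row goes into the right-end bay of the white rack, the second from the left into the second from the right, and so on. Each shall stand upright on the floor in the middle of its own bay, and the tall bottle with the pale blue label must stay standing where it is.

Things in the scene. Friction and masses are not known exactly. Their poses are not given: they have to be found in the camera images.
- red_jar_mid (a point): round glass spice jar with a bright red cap, 45 mm across, 106 mm high; closed, rigid. The point is its centre, half-way up (53.0 mm above its underside), z up. At the start it stands upright on its mat, its x axis within 0.15 rad of the old rack's x.
- pale_jar_mid (a point): round clear glass jar, brownish contents, pale whitish lid; body 60 mm across, lid 56 mm, 100 mm high; closed, rigid. The point is its centre, half-way up (50.0 mm above its underside), z up. At the start it stands upright on its mat, its x axis within 0.15 rad of the old rack's x.
- teal_carton_mid (a point): teal carton with a black foot, 34 mm along its own x, 62 mm along its own y, 85 mm high; closed, rigid. The point is its centre, half-way up (42.5 mm above its underside), z up. At the start it stands upright on its mat, its x axis within 0.15 rad of the old rack's x.
- orange_carton_mid (a point): slim tall orange carton, 36 mm along its own x, 44 mm along its own y, 132 mm high; closed, rigid. The point is its centre, half-way up (66.0 mm above its underside), z up. At the start it stands upright on its mat, its x axis within 0.15 rad of the old rack's x.
- new_rack: white target rack, empty, fixed, 92 (x) x 372 (y) mm. Origin: centre of its underside on the worktop; y: along the row to the robot's left, x: away from the robot (yaw up to 0.15). Floor 12 mm above the origin. 4 bays, centres x = 0, y = +0.132, +0.044, -0.044, -0.132 m, each 82 (y) x 80 (x) mm inside. Tops above the worktop: dividers 26 mm (6 mm thick), steel rails front and back 28 mm, end cheeks 36 mm.
- mat_red_jar: dark blue square mat, 72 x 72 x 4 mm, fixed in the old birch rack under the red jar; it stays. Origin: centre of its underside, 12 mm above the worktop; y: along the row to the robot's left, x: away from the robot (yaw up to 0.15). The four mats lie in a row along y, 88 mm apart, in any order. The old rack is as the white one but without dividers.
- mat_pale_jar: yellow square mat, 72 x 72 x 4 mm, fixed in the old birch rack under the pale jar; it stays. Origin: centre of its underside, 12 mm above the worktop; y: along the row to the robot's left, x: away from the robot (yaw up to 0.15). The four mats lie in a row along y, 88 mm apart, in any order. The old rack is as the white one but without dividers.
- mat_teal_carton: grey square mat, 72 x 72 x 4 mm, fixed in the old birch rack under the teal carton; it stays. Origin: centre of its underside, 12 mm above the worktop; y: along the row to the robot's left, x: away from the robot (yaw up to 0.15). The four mats lie in a row along y, 88 mm apart, in any order. The old rack is as the white one but without dividers.
- mat_orange_carton: green square mat, 72 x 72 x 4 mm, fixed in the old birch rack under the orange carton; it stays. Origin: centre of its underside, 12 mm above the worktop; y: along the row to the robot's left, x: away from the robot (yaw up to 0.15). The four mats lie in a row along y, 88 mm apart, in any order. The old rack is as the white one but without dividers.
- syrup_bottle_mid (a point): loose bystander: clear glass bottle with a pale blue label and a gold cap, 75 mm across, 275 mm high, standing on the worktop near the left ends of the racks, to be left alone. The point is its centre, 137 mm up.
Things that resemble listed ones, but are neither listed nor needed, are in the scene too. Leave any green or purple look-alike of the part that bears pale_jar_mid alone.

How it is judged:
At the end, for the whole second after the job is handed in: Each of the four things stands upright (within 0.1 rad) on the white rack's floor (height within 5 mm), within 15 mm along and across of the centre of the bay that mirrors its first place in the old row (judged by its mat: leftmost mat, rightmost bay, and so on), released and at rest (((y of each of mat_pale_jar, mat_teal_carton, mat_orange_carton in the frame of mat_red_jar below 0.044 m and y of red_jar_mid in the frame of new_rack between -0.147 and -0.117 m) or (y of each of mat_pale_jar, mat_teal_carton, mat_orange_carton in the frame of mat_red_jar below 0.132 m and y of any of mat_pale_jar, mat_teal_carton, mat_orange_carton in the frame of mat_red_jar above 0.044 m and y of red_jar_mid in the frame of new_rack between -0.059 and -0.029 m) or (y of each of mat_pale_jar, mat_teal_carton, mat_orange_carton in the frame of mat_red_jar below 0.22 m and y of any of mat_pale_jar, mat_teal_carton, mat_orange_carton in the frame of mat_red_jar above 0.132 m and y of red_jar_mid in the frame of new_rack between 0.029 and 0.059 m) or (y of each of mat_pale_jar, mat_teal_carton, mat_orange_carton in the frame of mat_red_jar below 0.308 m and y of any of mat_pale_jar, mat_teal_carton, mat_orange_carton in the frame of mat_red_jar above 0.22 m and y of red_jar_mid in the frame of new_rack between 0.117 and 0.147 m)) and x of red_jar_mid in the frame of new_rack between -0.015 and 0.015 m and z of red_jar_mid in the frame of new_rack between 0.06 and 0.07 m and angle between each of red_jar_mid, pale_jar_mid, teal_carton_mid, orange_carton_mid's own z axis and vertical below 0.1 rad and linear speed of each of red_jar, pale_jar, teal_carton, orange_carton below 0.02 m/s and contact force between each of red_jar, pale_jar, teal_carton, orange_carton and the fingers below 0.1 N and ((y of each of mat_red_jar, mat_teal_carton, mat_orange_carton in the frame of mat_pale_jar below 0.044 m and y of pale_jar_mid in the frame of new_rack between -0.147 and -0.117 m) or (y of each of mat_red_jar, mat_teal_carton, mat_orange_carton in the frame of mat_pale_jar below 0.132 m and y of any of mat_red_jar, mat_teal_carton, mat_orange_carton in the frame of mat_pale_jar above 0.044 m and y of pale_jar_mid in the frame of new_rack between -0.059 and -0.029 m) or (y of each of mat_red_jar, mat_teal_carton, mat_orange_carton in the frame of mat_pale_jar below 0.22 m and y of any of mat_red_jar, mat_teal_carton, mat_orange_carton in the frame of mat_pale_jar above 0.132 m and y of pale_jar_mid in the frame of new_rack between 0.029 and 0.059 m) or (y of each of mat_red_jar, mat_teal_carton, mat_orange_carton in the frame of mat_pale_jar below 0.308 m and y of any of mat_red_jar, mat_teal_carton, mat_orange_carton in the frame of mat_pale_jar above 0.22 m and y of pale_jar_mid in the frame of new_rack between 0.117 and 0.147 m)) and x of pale_jar_mid in the frame of new_rack between -0.015 and 0.015 m and z of pale_jar_mid in the frame of new_rack between 0.057 and 0.067 m and ((y of each of mat_red_jar, mat_pale_jar, mat_orange_carton in the frame of mat_teal_carton below 0.044 m and y of teal_carton_mid in the frame of new_rack between -0.147 and -0.117 m) or (y of each of mat_red_jar, mat_pale_jar, mat_orange_carton in the frame of mat_teal_carton below 0.132 m and y of any of mat_red_jar, mat_pale_jar, mat_orange_carton in the frame of mat_teal_carton above 0.044 m and y of teal_carton_mid in the frame of new_rack between -0.059 and -0.029 m) or (y of each of mat_red_jar, mat_pale_jar, mat_orange_carton in the frame of mat_teal_carton below 0.22 m and y of any of mat_red_jar, mat_pale_jar, mat_orange_carton in the frame of mat_teal_carton above 0.132 m and y of teal_carton_mid in the frame of new_rack between 0.029 and 0.059 m) or (y of each of mat_red_jar, mat_pale_jar, mat_orange_carton in the frame of mat_teal_carton below 0.308 m and y of any of mat_red_jar, mat_pale_jar, mat_orange_carton in the frame of mat_teal_carton above 0.22 m and y of teal_carton_mid in the frame of new_rack between 0.117 and 0.147 m)) and x of teal_carton_mid in the frame of new_rack between -0.015 and 0.015 m and z of teal_carton_mid in the frame of new_rack between 0.0495 and 0.0595 m and ((y of each of mat_red_jar, mat_pale_jar, mat_teal_carton in the frame of mat_orange_carton below 0.044 m and y of orange_carton_mid in the frame of new_rack between -0.147 and -0.117 m) or (y of each of mat_red_jar, mat_pale_jar, mat_teal_carton in the frame of mat_orange_carton below 0.132 m and y of any of mat_red_jar, mat_pale_jar, mat_teal_carton in the frame of mat_orange_carton above 0.044 m and y of orange_carton_mid in the frame of new_rack between -0.059 and -0.029 m) or (y of each of mat_red_jar, mat_pale_jar, mat_teal_carton in the frame of mat_orange_carton below 0.22 m and y of any of mat_red_jar, mat_pale_jar, mat_teal_carton in the frame of mat_orange_carton above 0.132 m and y of orange_carton_mid in the frame of new_rack between 0.029 and 0.059 m) or (y of each of mat_red_jar, mat_pale_jar, mat_teal_carton in the frame of mat_orange_carton below 0.308 m and y of any of mat_red_jar, mat_pale_jar, mat_teal_carton in the frame of mat_orange_carton above 0.22 m and y of orange_carton_mid in the frame of new_rack between 0.117 and 0.147 m)) and x of orange_carton_mid in the frame of new_rack between -0.015 and 0.015 m and z of orange_carton_mid in the frame of new_rack between 0.073 and 0.083 m); the robot touches nothing.
It fails at once if the blue-labelled bottle is shifted by more than 30 mm or tipped (distance of syrup_bottle_mid from where it was at the start of the episode above 0.03 m or angle between syrup_bottle_mid's own z axis and vertical above 0.3 rad).
It also fails if it takes over 96 s, if anything falls off the work surface, if the arm or the gripper's body presses on something with over 40 N, if the wrist force passes 120 N, or if a joint passes its speed limit or range.

ROBOT

A 6-joint arm with a two-finger parallel gripper is mounted at the origin on a cart in front of the work surface, level with it; the furniture and walls round the work are solid. World frame = base frame: x ahead of the robot, y to its left, z up, the work surface at z = 0. Lengths are in m, angles in rad, forces in N, time in s.
With the tool pointing down it reaches from about 0.2 to 0.875 m from the base axis. Payload 3.4 kg.
Tool frame: the origin (TCP) lies at the very end of the fingers, on their centre line; the grasp point (between the pads) lies 19 mm behind it; z points along the fingers, y is the direction in which the jaws open and shut (so a half turn about z gives the same grasp; the last joint's range is limited). The gripper opens to 94 mm and grips with 3 to 60 N. Pads are 16 mm wide; open, the fingers measure 119 mm over their backs; the gripper's body (75 mm by 177 mm) begins 78 mm behind the grasp point.
Start: joints at [1.093, 0.276, 1.505, -0, 1.361, -0.121], TCP at [0.201, 0.539, 0.184] pointing down, gripper open.
Joint ranges: [-2.89, 2.89], [-0.75, 2.08], [0.22, 2.7], [-1.18, 4.32], [0.11, 2.71], [-2.7, 2.7]. Speed limits (rad/s): [2.57, 2.57, 3.14, 3.14, 3.14, 3.14].

INTERFACE

Orientations are given as a 3x3 rotation matrix whose columns are the frame's x, y, z axes.
In Python, from plant import robot, camera, ticket, nets gives the robot as it stands.
- The arm moves only by the tool send_rows, never from a script. Its argument "targets" is a list that holds one entry, the list of rows, each a list of 7 numbers: the opening, from 0 (shut) to 1 (fully open), then the shift along the tool's x, y, z in units of 25 mm (1.0 is 25 mm), then the turn, a rotation vector about the tool's x, y, z in units of 5 degrees (1.0 is 5 degrees). In form: [[[fingers, x, y, z, wx, wy, wz], ...]]. A call has 1 to 5 rows; each row is the pose to reach, as a shift and turn from the pose commanded when the call began, along the tool's axes at that moment; what a row does not reach only later rows make up. A row lasts 1/12 s, in which the tool goes at most 41.7 mm and 7.16 degrees, less where a joint would pass 70% of its speed; a pose out of reach is approached as far as the arm can. A call with a gripper value outside its range is refused whole. The fingers move at their own pace and stop on an object; the grip force is fixed at half the most. Time passes only in rows, so rows that repeat a pose let the fingers close. It gives the time, the measured TCP pose, the force and the opening at its end, in the units of the state.
- robot.get_state(): the state, without advancing time (a new reading comes with each control period).
- camera(name): name is "scene" or "side" or "wrist"; returns a dict with "image" (420x560x3 uint8, red, green, blue), "fov_y" (degrees; the focal length in pixels is half the picture's height over the tangent of half this angle, whatever the lens; pixels are square), "cx", "cy" (the principal point, pixels), "extrinsics" (4x4, takes a point from world to camera coordinates); the wrist camera has in their place "tool_from_camera" (4x4, takes a point from camera to tool coordinates, whose origin is the TCP and whose axes are the flange's). Camera axes: x right, y up, looking along -z (the intrinsics and any distortion apply to the point x, -y, -z); pixel columns grow to the right and rows downward; lengths in m; the calibration is good to about 2 mm. A picture is of the moment at which its call begins: read the wrist's pose just before it. There is no depth.
- ticket.hand_in(): hands the job in, once; it reports no verdict.
Trained networks look in the newest picture that a camera, given by its name, has taken for a name from the list of things; names that differ only in an ending like _2 or _b are one class to them, and where a whole thing is asked for, a point or a joint stands for the part that bears it (a point fixed in the world has none). Each returns a list of dicts, best first, with "p" (0 to 1); they miss things now and then, are a little off and sometimes report something else, mostly with a low value. They report only what shows in the picture. A call takes as long as a camera call. They do not tell look-alikes from the thing itself.
- nets.trace(target, camera): "pixels" (420x560 bool, what is visible of it) and "xy" ([column, row] in pixels, amid what is visible of it).
The state is a dict: "time_s": time; "joint_pos": joint angles; "qd": joint speeds; "joint_torque": joint torques, N m; "tool_pos": TCP position; "eef_rot": TCP orientation; "force": force on the tool from outside, world axes, zero at the start; "moment": the same for the moment, N m; "grip_width": finger opening in m.
Only numpy, scipy, OpenCV 4.12 (cv2) and the standard library are available. Lean on these libraries where they do the work, as an engineer would, in place of code of your own. Each camera call takes 0.05 s, during which the arm holds its last target. There are 200 camera calls.

## Working session

There is one attempt and no reset: what is moved stays moved. The work goes in short steps, Python scripts to look and compute and a tool call to move; the robot and the scene stay as the last step left them, time stands still between calls to the robot, and variables do not carry over. Pictures are saved under pics/ and viewed, about 12 in all and at most 16, crops included, and the job is handed in when it is done.

Besides the shell and the picture viewer there is one more tool, called after "Call:" by a JSON object that holds its "op" and its "data", one argument or row to a line. send_rows: Moves the arm, as the interface text tells. Its arguments: {"type":"object","properties":{"targets":{"type":"array","items":{"type":"array","items":{"type":"array","items":{"type":"number"}}}}},"required":["targets"]}

```bash
mkdir -p pics; ls
cat > h.py <<'E'
import numpy as np, cv2
from plant import robot, camera, ticket, nets
def save(c,n): cv2.imwrite('pics/'+n+'.png', c['image'][:,:,::-1])
E
python3 - <<'E'
from h import *
for n in ['scene','side','wrist']:
    c=camera(n); save(c,n+'0')
    print(n,{k:(np.round(v,4).tolist() if k!='image' else 0) for k,v in c.items()})
    if n!='wrist': 
        for t in ['red_jar_mid','pale_jar_mid','teal_carton_mid','orange_carton_mid','new_rack','mat_red_jar','mat_pale_jar','mat_teal_carton','mat_orange_carton','syrup_bottle_mid']:
            print(t,[(round(d['p'],2),np.round(d['xy']).tolist(),int(d['pixels'].sum())) for d in nets.trace(t,n)][:4])
s=robot.get_state();print(s)
a=cv2.imread('pics/scene0.png');b=cv2.imread('pics/side0.png')
E
```

```text
pics
scene {'image': 0, 'fov_y': 56.0673, 'cx': 284.8683, 'cy': 210.36, 'extrinsics': [[0.757, -0.6531, -0.0172, -0.3668], [0.468, 0.5237, 0.7118, -0.3658], [-0.4559, -0.5469, 0.7022, -0.7541], [0.0, 0.0, 0.0, 1.0]]}
red_jar_mid [(0.61, [384.0, 251.0], 847)]
pale_jar_mid [(0.93, [215.0, 206.0], 834), (0.9, [242.0, 194.0], 734), (0.65, [304.0, 201.0], 855), (0.55, [272.0, 181.0], 734)]
teal_carton_mid [(0.8, [327.0, 219.0], 890), (0.17, [381.0, 254.0], 810)]
orange_carton_mid [(0.92, [358.0, 227.0], 1100), (0.53, [322.0, 235.0], 180)]
new_rack [(0.79, [293.0, 286.0], 6070)]
mat_red_jar [(0.93, [386.0, 276.0], 327)]
mat_pale_jar [(0.68, [304.0, 202.0], 838), (0.57, [329.0, 215.0], 848), (0.55, [293.0, 218.0], 100)]
mat_teal_carton [(0.7, [325.0, 239.0], 147)]
mat_orange_carton [(0.6, [355.0, 257.0], 356)]
syrup_bottle_mid [(0.89, [232.0, 146.0], 1629)]
side {'image': 0, 'fov_y': 51.0056, 'cx': 280.826, 'cy': 205.3705, 'extrinsics': [[0.7016, -0.7124, -0.0124, -0.3387], [0.5092, 0.4892, 0.708, -0.3746], [-0.4984, -0.5031, 0.7061, -0.6866], [0.0, 0.0, 0.0, 1.0]]}
red_jar_mid [(0.75, [396
[... 778 characters left out ...]
        1.36073602e+00, -1.21013876e-01]), 'qd': array([ 6.88322388e-04, -3.12400880e-06,  8.04314808e-04,  1.31190665e-04,
       -7.55033103e-04, -3.41792131e-04]), 'joint_torque': array([-8.07060169e-04, -4.04468751e+01, -2.37493443e+01,  7.00545078e-02,
        2.47975532e-02, -2.56860653e-05]), 'tool_pos': array([0.20085333, 0.53880093, 0.18449969]), 'eef_rot': array([[-9.37022102e-01,  3.49270066e-01,  3.29568487e-05],
       [ 3.49270067e-01,  9.37022100e-01,  5.91297631e-05],
       [-1.02290393e-05,  6.69167357e-05, -9.99999998e-01]]), 'force': array([-0.39344377, -0.08520507,  0.29758478]), 'moment': array([-0.01460107, -0.0117271 , -0.01490386]), 'grip_width': 0.09394566531625584}
```

Run:
```python
import cv2
for n,(x,y,w,h) in {'scene':(150,60,320,240),'side':(140,60,320,240)}.items():
    a=cv2.imread(f'pics/{n}0.png')[y:y+h,x:x+w]
    cv2.imwrite(f'pics/{n}0c.png',cv2.resize(a,(800,600),interpolation=cv2.INTER_CUBIC))
```

```text
(no output)
```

View pics/scene0.png

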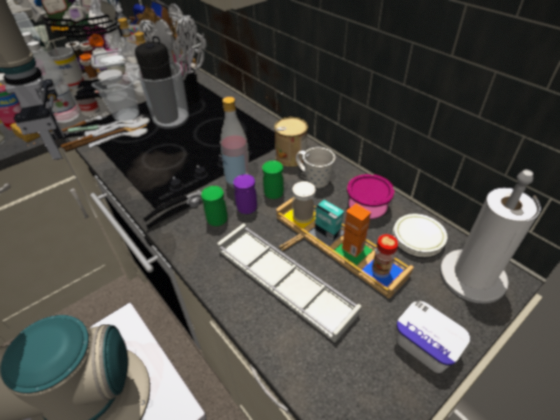

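View pics/side0c.png

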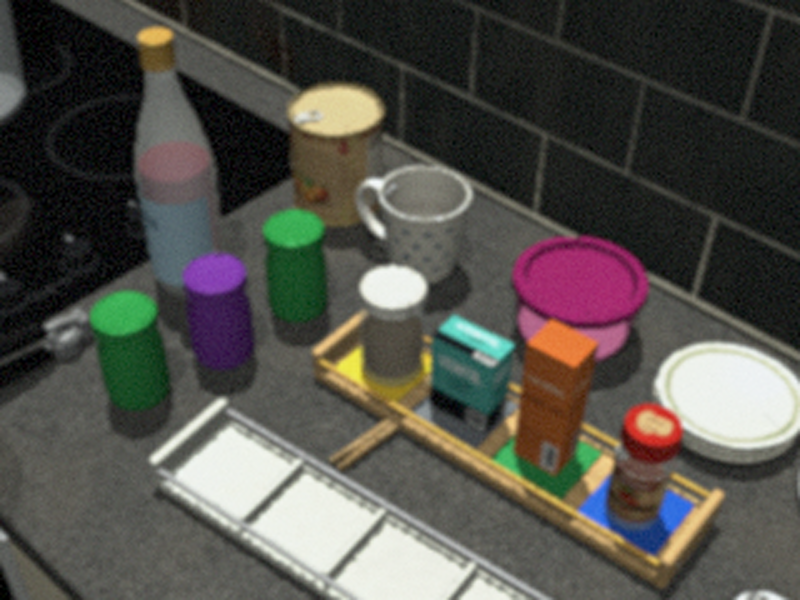

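```bash
cat >> h.py <<'E'
def ray(c,uv,T=None):
    f=210/np.tan(np.radians(c['fov_y']/2)); u=np.atleast_2d(uv).astype(float)
    d=np.c_[(u[:,0]-c['cx'])/f,-(u[:,1]-c['cy'])/f,-np.ones(len(u))]
    M=np.linalg.inv(c['extrinsics']) if T is None else T
    return M[:3,3],d@M[:3,:3].T
def plane(c,uv,z,T=None):
    o,d=ray(c,uv,T); return (o+d*((z-o[2])/d[:,2])[:,None])[:,:2]
def wristT(c,s):
    T=np.eye(4);T[:3,:3]=s['eef_rot'];T[:3,3]=s['tool_pos'];return T@c['tool_from_camera']
E
python3 - <<'E'
from h import *
H={'red_jar_mid':.069,'pale_jar_mid':.066,'teal_carton_mid':.0585,'orange_carton_mid':.082,'syrup_bottle_mid':.137,'mat_red_jar':.016,'mat_orange_carton':.016}
for n in ['scene','side']:
    c=camera(n)
    for t,z in H.items():
        for d in nets.trace(t,n):
            if d['p']>.5: print(n,t,round(d['p'],2),np.round(plane(c,d['xy'],z)[0],3))
    d=nets.trace('new_rack',n)[0]
    m=d['pixels'].astype(np.uint8)
    k=max(cv2.findContours(m,0,cv2.CHAIN_APPROX_NONE)[0],key=cv2.contourArea)[:,0]
    for z in (.0,.028):
        P=plane(c,k,z)*1000; print(n,'rack',z,cv2.minAreaRect(P.astype(np.float32)))
E
```

```text
scene red_jar_mid 0.6 [ 0.643 -0.164]
scene pale_jar_mid 0.87 [0.638 0.094]
scene pale_jar_mid 0.6 [0.441 0.229]
scene pale_jar_mid 0.57 [0.527 0.216]
scene teal_carton_mid 0.92 [0.636 0.007]
scene orange_carton_mid 0.81 [ 0.638 -0.08 ]
scene syrup_bottle_mid 0.88 [0.585 0.334]
scene mat_red_jar 0.58 [ 0.643 -0.19 ]
scene mat_orange_carton 0.53 [ 0.626 -0.094]
scene rack 0.0 ((462.30548095703125, -15.950881958007812), (111.3548355102539, 399.0375671386719), 7.024669647216797)
scene rack 0.028 ((449.5420837402344, -31.833511352539062), (107.37588500976562, 384.7790222167969), 7.02467155456543)
side red_jar_mid 0.73 [ 0.639 -0.163]
side pale_jar_mid 0.7 [0.627 0.213]
side pale_jar_mid 0.68 [0.628 0.094]
side pale_jar_mid 0.68 [0.523 0.216]
side pale_jar_mid 0.62 [0.433 0.228]
side teal_carton_mid 0.57 [0.63 0.01]
side orange_carton_mid 0.97 [ 0.644 -0.074]
side syrup_bottle_mid 0.71 [0.579 0.33 ]
side mat_red_jar 0.68 [ 0.639 -0.189]
side rack 0.0 ((462.75286865234375, -16.13519287109375), (112.77180480957031, 397.44366455078125), 6.8967061042785645)
side rack 0.028 ((448.6158447265625, -30.67724609375), (108.53783416748047, 382.5218811035156), 6.896703720092773)
```

```bash
cat >> h.py <<'E'
from scipy.spatial.transform import Rotation as R
def Rd(yaw): # tool down, tool x at heading yaw(deg)
    a=np.radians(yaw);x=np.array([np.cos(a),np.sin(a),0]);z=np.array([0,0,-1.]);return np.c_[x,np.cross(z,x),z]
def go(p,yaw,frm=None):
    """print shift/turn units from pose frm=(p,yaw) or the measured pose; returns (p,yaw)"""
    if frm is None: s=robot.get_state();p0,R0=s['tool_pos'],s['eef_rot']
    else: p0,R0=np.array(frm[0]),Rd(frm[1])
    print('->',p,yaw,np.round(R0.T@(np.array(p)-p0)/.025,2).tolist(),np.round(R.from_matrix(R0.T@Rd(yaw)).as_rotvec(degrees=True)/5,2).tolist())
    return p,yaw
E
python3 - <<'E'
from h import *
q=go((.35,.25,.25),125); q=go((.5,.0,.3),90,q)
E
```

```text
-> (0.35, 0.25, 0.25) 125 [-9.63, -8.74, -2.62] [0.0, -0.0, 6.91]
-> (0.5, 0.0, 0.3) 90 [-11.63, -0.82, -2.0] [0.0, 0.0, 7.0]
```

Call:
{"op": "send_rows", "data": {
  "targets": [
    [[1,-1.3,-1.2,-0.5,0,0,1.4],[1,-2.6,-2.4,-1,0,0,2.8],[1,-3.9,-3.5,-1.5,0,0,4.2],[1,-5.2,-4.7,-2,0,0,5.6],[1,-6.0,-5.4,-2.6,0,0,6.9]]
  ]
}}

```text
time_s: 2.47
tool_pos: [0.2923, 0.3609, 0.2474]
eef_rot: [[-0.57, 0.822, -0.001], [0.822, 0.57, -0.002], [-0.001, -0.002, -1.0]]
force: [1.0, -0.4, 0.2]
grip_width: 0.0941
```

Run:
```python
from h import *
q=go((.5,.0,.3),90)
```

```text
-> (0.5, 0.0, 0.3) 90 [-16.6, -1.41, -2.09] [-0.02, 0.01, 6.95]
```

Call:
{"op": "send_rows", "data": {
  "targets": [
    [[1,-1.6,-0.1,-0.4,0,0,1.4],[1,-3.2,-0.3,-0.8,0,0,2.8],[1,-4.9,-0.4,-1.2,0,0,4.2],[1,-6.5,-0.5,-1.6,0,0,5.6],[1,-8.1,-0.7,-2,0,0,6.95]]
  ]
}}

```text
time_s: 2.88
tool_pos: [0.3945, 0.1871, 0.2981]
eef_rot: [[0.0, 1.0, 0.001], [1.0, -0.0, 0.001], [0.001, 0.001, -1.0]]
force: [1.9, 0.7, -0.2]
grip_width: 0.0941
```

Run:
```python
from h import *
q=go((.53,-.05,.3),90)
```

```text
-> (0.53, -0.05, 0.3) 90 [-9.48, 5.42, -0.07] [0.01, -0.01, -0.0]
```

Call:
{"op": "send_rows", "data": {
  "targets": [
    [[1,-1.4,0.8,0,0,0,0],[1,-2.8,1.6,0,0,0,0],[1,-4.2,2.4,0,0,0,0],[1,-5.6,3.2,0,0,0,0],[1,-7.0,4.0,0,0,0,0]]
  ]
}}

```text
time_s: 3.3
tool_pos: [0.4953, 0.0123, 0.2977]
eef_rot: [[-0.005, 1.0, 0.001], [1.0, 0.005, 0.0], [0.0, 0.001, -1.0]]
force: [-0.1, 1.1, 0.2]
grip_width: 0.0939
```

Call:
{"op": "send_rows", "data": {
  "targets": [
    [[1,-1.3,0.7,0,0,0,0],[1,-2.5,1.4,0,0,0,0],[1,-2.5,1.4,0,0,0,0],[1,-2.5,1.4,0,0,0,0]]
  ]
}}

```text
time_s: 3.63
tool_pos: [0.5305, -0.0494, 0.2966]
eef_rot: [[-0.002, 1.0, -0.001], [1.0, 0.002, 0.001], [0.001, -0.001, -1.0]]
force: [-0.4, -0.1, 0.2]
grip_width: 0.094
```

Run:
```python
from h import *
s=robot.get_state();c=camera('wrist');save(c,'w1');T=wristT(c,s);print(s['tool_pos'],np.round(T[:3,3],3))
H={'red_jar_mid':.069,'pale_jar_mid':.066,'teal_carton_mid':.0585,'orange_carton_mid':.082,'mat_red_jar':.016,'mat_orange_carton':.016,'mat_teal_carton':.016,'mat_pale_jar':.016}
for t,z in H.items():
    for d in nets.trace(t,'wrist'):
        if d['p']>.4: 
            v,u=np.nonzero(d['pixels']); P=plane(c,np.c_[u,v],z,T)*1000
            print(t,round(d['p'],2),np.round(d['xy']),np.round(plane(c,d['xy'],z,T)[0],3),[np.round(x,1) for x in cv2.minAreaRect(P.astype(np.float32))])
d=nets.trace('new_rack','wrist')[0]
k=max(cv2.findContours(d['pixels'].astype(np.uint8),0,cv2.CHAIN_APPROX_NONE)[0],key=cv2.contourArea)[:,0]
print(d['p'],cv2.minAreaRect((plane(c,k,.028,T)*1000).astype(np.float32)))
cv2.imwrite('pics/w1b.png',cv2.resize(c['image'][:,:,::-1],(800,600),interpolation=cv2.INTER_CUBIC))
```

```text
[ 0.53047228 -0.04940319  0.29656238] [0.53  0.019 0.497]
red_jar_mid 0.62 [359. 270.] [ 0.635 -0.175] [array([ 636.6, -177. ]), array([36.8, 96.7]), np.float64(22.2)]
pale_jar_mid 0.76 [363.  60.] [0.625 0.092] [array([628. ,  91.1]), array([85.7, 65.7]), np.float64(33.6)]
teal_carton_mid 0.86 [365. 137.] [0.634 0.002] [array([634.3,  -0.8]), array([54.3, 68.1]), np.float64(6.9)]
teal_carton_mid 0.61 [372. 209.] [ 0.649 -0.091] [array([650.9, -91.8]), array([74.7, 85.4]), np.float64(5.0)]
orange_carton_mid 0.75 [374. 210.] [ 0.645 -0.086] [array([645. , -85.4]), array([68.2, 80.3]), np.float64(6.0)]
mat_red_jar 0.62 [338. 242.] [ 0.614 -0.153] [array([ 630.3, -172.4]), array([50.8, 70.7]), np.float64(0.2)]
mat_orange_carton 0.93 [343. 187.] [ 0.618 -0.07 ] [array([634.6, -82.4]), array([71.3, 73.1]), np.float64(4.3)]
mat_teal_carton 0.73 [336. 130.] [0.604 0.01 ] [array([627.2,   4.2]), array([69.7, 72.8]), np.float64(3.1)]
mat_pale_jar 0.88 [332.  73.] [0.596 0.084] [array([621.5,  91.4]), array([71.2, 73.1]), np.float64(5.1)]
0.87 ((454.79461669921875, -31.935745239257812), (93.8883056640625, 376.01226806640625), 7.1642374992370605)
```

View pics/w1b.png

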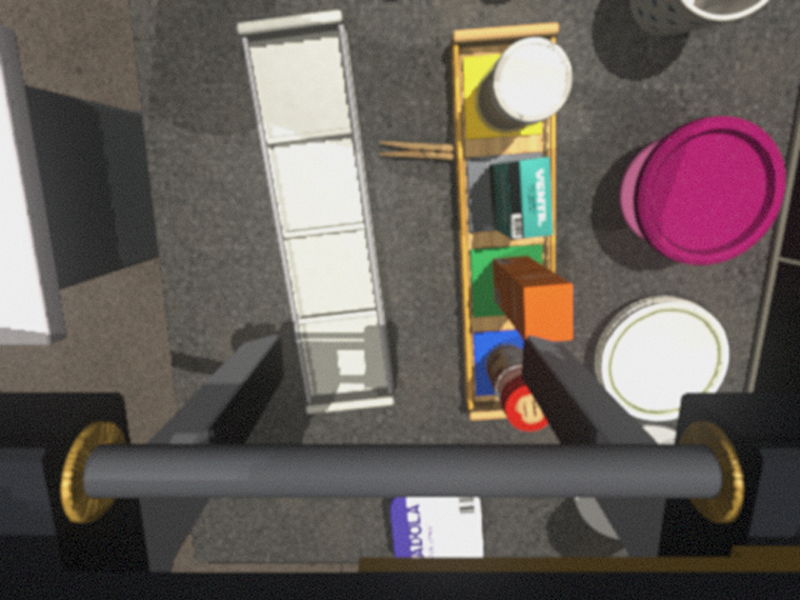

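Run:
```python
from h import *
s=robot.get_state();c=camera('wrist');T=wristT(c,s)
for n,p,z in [('pale',(533,80),.116),('tealtop',(537,197),.101),('orange',(550,312),.148),('red',(527,407),.122),
 ('ot',(530,275),.148),('ot',(573,285),.148),('ot',(574,338),.148),('ot',(529,337),.148),
 ('tt',(521,160),.101),('tt',(551,157),.101),('tt',(553,236),.101),('tt',(524,238),.101)]:
    print(n,np.round(plane(c,np.array(p)*.7,z,T)[0]*1000,1))
q=go((.628,.092,.18),94.3)
```

```text
pale [623.7  89.8]
tealtop [636.9   5.6]
orange [640.  -76.7]
red [ 635.6 -167.5]
ot [623.1 -48.7]
ot [655.3 -55.9]
ot [659.9 -97.1]
ot [625.7 -96.5]
tt [622.2  34. ]
tt [645.6  36.5]
tt [652.3 -25.5]
tt [628.7 -27.3]
-> (0.628, 0.092, 0.18) 94.3 [5.56, 3.96, 4.7] [0.0, 0.0, -0.79]
```

Call:
{"op": "send_rows", "data": {
  "targets": [
    [[1,1.1,0.8,0.6,0,0,-0.2],[1,2.2,1.6,1.3,0,0,-0.4],[1,3.4,2.4,2.0,0,0,-0.6],[1,4.5,3.2,2.7,0,0,-0.8],[1,5.5,3.9,3.4,0,0,-0.8]]
  ]
}}

```text
time_s: 4.6
tool_pos: [0.6278, 0.0919, 0.2116]
eef_rot: [[-0.076, 0.997, 0.001], [0.997, 0.076, 0.0], [0.0, 0.001, -1.0]]
force: [0.5, -0.6, 1.2]
grip_width: 0.094
```

Call:
{"op": "send_rows", "data": {
  "targets": [
    [[1,0,0,0,0,0,0],[1,0,0,0,0,0,0]]
  ]
}}

```text
time_s: 4.77
tool_pos: [0.6263, 0.0912, 0.2104]
eef_rot: [[-0.078, 0.997, -0.004], [0.997, 0.078, -0.0], [-0.0, -0.004, -1.0]]
force: [-0.1, 0.1, 0.4]
grip_width: 0.0937
```

```bash
cat >> h.py <<'E'
def seen(t,z,n='wrist',pmin=.4):
    s=robot.get_state();c=camera(n);T=wristT(c,s) if n=='wrist' else None
    for d in nets.trace(t,n):
        if d['p']>pmin:
            k=np.vstack(cv2.findContours(d['pixels'].astype(np.uint8),0,cv2.CHAIN_APPROX_NONE)[0])[:,0]
            print(n,t,round(d['p'],2),np.round(d['xy']),np.round(plane(c,d['xy'],z,T)[0],3),[np.round(x,1) for x in cv2.minAreaRect((plane(c,k,z,T)*1000).astype(np.float32))])
    return c
E
python3 - <<'E'
from h import *
c=seen('pale_jar_mid',.105); save(c,'w2')
go((.626,.091,.06),94.3)
E
```

```text
wrist pale_jar_mid 0.84 [279. 201.] [0.623 0.09 ] [array([624.3,  91.9]), array([58.4, 69.7]), np.float64(4.6)]
wrist pale_jar_mid 0.79 [202.  36.] [0.549 0.224] [array([547.3, 220.4]), array([66.2, 60. ]), np.float64(4.4)]
wrist pale_jar_mid 0.69 [302.  46.] [0.632 0.223] [array([635. , 221.3]), array([55.6, 64.3]), np.float64(4.4)]
wrist pale_jar_mid 0.64 [116.  23.] [0.478 0.228] [array([470.2, 223.5]), array([85.9, 41.9]), np.float64(4.4)]
-> (0.626, 0.091, 0.06) 94.3 [0.07, -0.02, 6.11] [0.0, 0.01, 0.0]
```

View pics/w2.png

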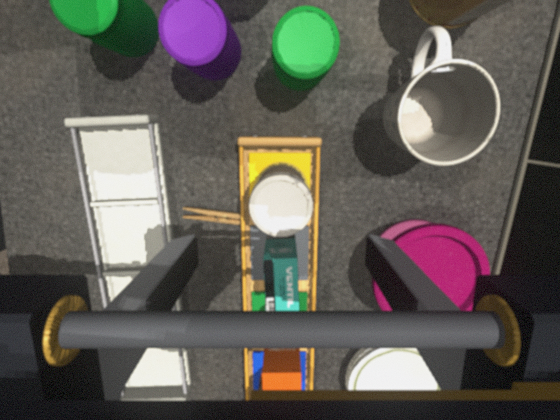

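Call:
{"op": "send_rows", "data": {
  "targets": [
    [[1,0,0,1.5,0,0,0],[1,0,0,3.0,0,0,0],[1,0,0,4.5,0,0,0],[1,0,0,5.6,0,0,0],[1,0,0,6.1,0,0,0]]
  ]
}}

```text
time_s: 5.28
tool_pos: [0.624, 0.0882, 0.0574]
eef_rot: [[-0.073, 0.997, -0.005], [0.997, 0.073, -0.001], [-0.0, -0.005, -1.0]]
force: [-0.2, -0.2, -0.7]
grip_width: 0.0943
```

Call:
{"op": "send_rows", "data": {
  "targets": [
    [[0,0,0,0,0,0,0],[0,0,0,0,0,0,0],[0,0,0,0,0,0,0],[0,0,0,0,0,0,0],[0,0,0,0,0,0,0]]
  ]
}}

```text
time_s: 5.7
tool_pos: [0.6281, 0.0898, 0.0619]
eef_rot: [[-0.075, 0.997, 0.004], [0.997, 0.075, 0.0], [-0.0, 0.004, -1.0]]
force: [-0.5, -0.4, 0.5]
grip_width: 0.0643
```

Call:
{"op": "send_rows", "data": {
  "targets": [
    [[0,0,0,0,0,0,0],[0,0,0,0,0,0,0],[0,0,0,0,0,0,0]]
  ]
}}

```text
time_s: 5.95
tool_pos: [0.627, 0.09, 0.0612]
eef_rot: [[-0.075, 0.997, 0.001], [0.997, 0.075, -0.0], [-0.0, 0.001, -1.0]]
force: [-1.0, -0.9, 6.4]
grip_width: 0.0569
```

Call:
{"op": "send_rows", "data": {
  "targets": [
    [[0,0,0,-0.4,0,0,0],[0,0,0,-1.5,0,0,0],[0,0,0,-2.8,0,0,0],[0,0,0,-4.0,0,0,0],[0,0,0,-5.2,0,0,0]]
  ]
}}

```text
time_s: 6.37
tool_pos: [0.6267, 0.0902, 0.1914]
eef_rot: [[-0.075, 0.997, 0.0], [0.997, 0.075, 0.0], [0.0, 0.0, -1.0]]
force: [-0.2, -0.1, -1.5]
grip_width: 0.057
```

Run:
```python
from h import *
print(robot.get_state()['grip_width'])
go((.4715,-.163,.18),97.2)
```

```text
0.05695063739732869
-> (0.4715, -0.163, 0.18) 97.2 [-9.63, -6.95, 0.45] [0.0, -0.0, -0.58]
```

Call:
{"op": "send_rows", "data": {
  "targets": [
    [[0,-1.0,-0.7,0,0,0,0],[0,-2.1,-1.5,0,0,0,-0.3],[0,-3.3,-2.4,0,0,0,-0.6],[0,-4.5,-3.3,0,0,0,-0.6],[0,-5.7,-4.1,0,0,0,-0.6]]
  ]
}}

```text
time_s: 6.78
tool_pos: [0.5339, -0.0606, 0.1901]
eef_rot: [[-0.128, 0.992, 0.0], [0.992, 0.128, -0.0], [-0.0, 0.0, -1.0]]
force: [0.4, -0.7, -1.8]
grip_width: 0.057
```

Run:
```python
from h import *
go((.4715,-.163,.18),97.2)
```

```text
-> (0.4715, -0.163, 0.18) 97.2 [-3.74, -3.0, 0.4] [0.0, 0.0, 0.03]
```

Call:
{"op": "send_rows", "data": {
  "targets": [
    [[0,-1.2,-0.9,0.1,0,0,0],[0,-2.4,-1.9,0.2,0,0,0],[0,-3.3,-2.6,0.3,0,0,0],[0,-3.7,-3.0,0.4,0,0,0],[0,-3.7,-3.0,0.4,0,0,0]]
  ]
}}

```text
time_s: 7.2
tool_pos: [0.4705, -0.1633, 0.1797]
eef_rot: [[-0.124, 0.992, -0.002], [0.992, 0.124, -0.001], [-0.001, -0.002, -1.0]]
force: [-0.6, 1.0, -0.9]
grip_width: 0.0572
```

Run:
```python
from h import *
c=seen('new_rack',.028); save(c,'w3')
go((.4715,-.163,.0575),97.2)
```

```text
wrist new_rack 0.92 [280.  92.] [ 0.456 -0.066] [array([459.8, -86.1]), array([ 91.8, 203. ]), np.float64(7.1)]
-> (0.4715, -0.163, 0.0575) 97.2 [-0.07, -0.06, 4.9] [0.01, -0.01, 0.0]
```

View pics/w3.png

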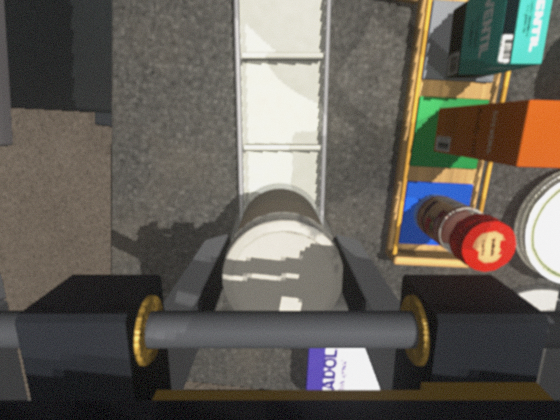

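Run:
```python
from h import *
s=robot.get_state();c=camera('wrist');T=wristT(c,s)
print(plane(c,[(284,147),(282,57)],.026,T))
```

```text
[[ 0.46912152 -0.11620449]
 [ 0.45617661 -0.03118957]]
```

Call:
{"op": "send_rows", "data": {
  "targets": [
    [[0,0,0,1.3,0,0,0],[0,0,0,2.6,0,0,0],[0,0,0,3.8,0,0,0],[0,0,0,4.5,0,0,0],[0,0,0,4.8,0,0,0]]
  ]
}}

```text
time_s: 7.77
tool_pos: [0.4715, -0.1588, 0.0572]
eef_rot: [[-0.129, 0.992, -0.004], [0.992, 0.129, 0.003], [0.003, -0.004, -1.0]]
force: [-1.0, 1.2, 14.8]
grip_width: 0.0571
```

Call:
{"op": "send_rows", "data": {
  "targets": [
    [[0.8,0,0,0,0,0,0],[0.8,0,0,0,0,0,0],[0.8,0,0,0,0,0,0],[0.8,0,0,0,0,0,0],[0.8,0,0,0,0,0,0]]
  ]
}}

```text
time_s: 8.18
tool_pos: [0.4739, -0.1615, 0.0612]
eef_rot: [[-0.127, 0.992, 0.003], [0.992, 0.127, -0.001], [-0.002, 0.003, -1.0]]
force: [0.7, -0.4, 0.1]
grip_width: 0.075
```

Call:
{"op": "send_rows", "data": {
  "targets": [
    [[1,0,0,-1.0,0,0,0],[1,0,0,-2.5,0,0,0],[1,0,0,-4.0,0,0,0],[1,0,0,-5.5,0,0,0],[1,0,0,-6.0,0,0,0]]
  ]
}}

```text
time_s: 8.6
tool_pos: [0.4756, -0.1625, 0.2164]
eef_rot: [[-0.127, 0.992, 0.01], [0.992, 0.127, -0.005], [-0.006, 0.01, -1.0]]
force: [0.8, 0.2, -0.9]
grip_width: 0.0938
```

Run:
```python
from h import *
s=seen('pale_jar_mid',.062,'scene'); 
c=seen('pale_jar_mid',.062,'side')
go((.636,.006,.21),94.3)
```

```text
scene pale_jar_mid 0.91 [244. 195.] [0.53  0.221] [array([536.5, 227.6]), array([162.6,  59.7]), np.float64(57.0)]
scene pale_jar_mid 0.73 [328. 296.] [ 0.473 -0.157] [array([ 473.1, -157.9]), array([119.1,  60.8]), np.float64(36.6)]
scene pale_jar_mid 0.7 [271. 181.] [0.622 0.218] [array([628.6, 219. ]), array([162.6,  57.1]), np.float64(53.3)]
scene pale_jar_mid 0.66 [214. 208.] [0.44  0.233] [array([446.8, 243.8]), array([158.4,  59.9]), np.float64(64.0)]
side pale_jar_mid 0.97 [339. 301.] [ 0.467 -0.163] [array([ 472.5, -157.9]), array([120.4,  61.9]), np.float64(35.2)]
side pale_jar_mid 0.82 [226. 184.] [0.529 0.225] [array([532.4, 224.9]), array([164.9,  60.2]), np.float64(55.2)]
side pale_jar_mid 0.66 [192. 202.] [0.439 0.232] [array([444.6, 244.2]), array([158.1,  59.2]), np.float64(60.6)]
-> (0.636, 0.006, 0.21) 94.3 [5.79, 7.34, -0.01] [0.0, -0.0, 0.6]
```

Call:
{"op": "send_rows", "data": {
  "targets": [
    [[1,0.9,1.1,0,0,0,0.2],[1,1.9,2.4,0,0,0,0.3],[1,2.9,3.7,0,0,0,0.3],[1,3.9,5.0,0,0,0,0.3],[1,4.9,6.2,0,0,0,0.3]]
  ]
}}

```text
time_s: 9.22
tool_pos: [0.6108, -0.0182, 0.2071]
eef_rot: [[-0.101, 0.995, -0.004], [0.995, 0.101, 0.001], [0.001, -0.004, -1.0]]
force: [1.1, -0.1, -0.3]
grip_width: 0.0942
```

Call:
{"op": "send_rows", "data": {
  "targets": [
    [[1,0.9,1.1,0.2,0,0,0],[1,0.9,1.1,0.2,0,0,0],[1,0.9,1.1,0.2,0,0,0],[1,0.9,1.1,0.2,0,0,0]]
  ]
}}

```text
time_s: 9.55
tool_pos: [0.6343, 0.0051, 0.2027]
eef_rot: [[-0.102, 0.995, -0.005], [0.995, 0.102, -0.0], [0.0, -0.005, -1.0]]
force: [1.1, 0.1, -0.2]
grip_width: 0.0941
```

Run:
```python
from h import *
c=seen('teal_carton_mid',.085); save(c,'w4')
s=robot.get_state();T=wristT(c,s)
d=nets.trace('teal_carton_mid','wrist')[0]
hsv=cv2.cvtColor(c['image'],cv2.COLOR_RGB2HSV);m=d['pixels']&(hsv[...,2]>90)&(hsv[...,1]>60)
v,u=np.nonzero(m);print(cv2.minAreaRect((plane(c,np.c_[u,v],.101,T)*1000).astype(np.float32)))
go((.636,.006,.05),96)
```

```text
wrist teal_carton_mid 0.65 [283. 196.] [0.635 0.007] [array([631.4,   3. ]), array([35.4, 74.4]), np.float64(6.5)]
((632.307861328125, 3.757793426513672), (33.124454498291016, 67.60617065429688), 6.4522929191589355)
-> (0.636, 0.006, 0.05) 96 [0.07, 0.06, 6.19] [-0.01, 0.0, -0.06]
```

View pics/w4.png

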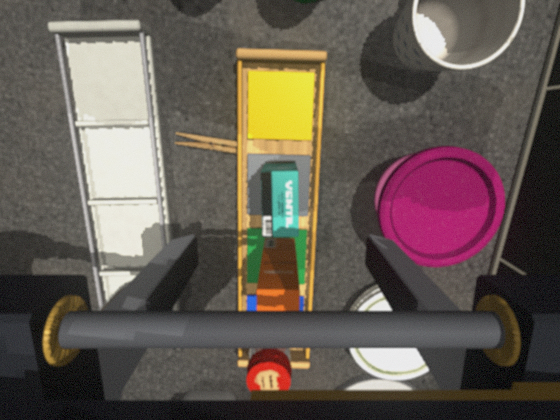

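Call:
{"op": "send_rows", "data": {
  "targets": [
    [[1,0,0,1.3,0,0,0],[1,0,0,2.8,0,0,0],[1,0,0,4.2,0,0,0],[0.7,0,0,5.2,0,0,0],[0.5,0,0,5.5,0,0,0]]
  ]
}}

```text
time_s: 10.12
tool_pos: [0.6318, 0.0044, 0.0634]
eef_rot: [[-0.099, 0.995, -0.008], [0.995, 0.099, 0.001], [0.001, -0.008, -1.0]]
force: [-1.3, -0.4, -0.2]
grip_width: 0.0842
```

Call:
{"op": "send_rows", "data": {
  "targets": [
    [[0,0,0,0,0,0,0],[0,0,0,0,0,0,0],[0,0,0,0,0,0,0],[0,0,0,0,0,0,0],[0,0,0,0,0,0,0]]
  ]
}}

```text
time_s: 10.53
tool_pos: [0.6372, 0.0052, 0.0693]
eef_rot: [[-0.101, 0.995, 0.004], [0.995, 0.101, -0.0], [-0.001, 0.004, -1.0]]
force: [0.6, 0.5, 1.1]
grip_width: 0.0511
```

Call:
{"op": "send_rows", "data": {
  "targets": [
    [[0,0,0,0,0,0,0],[0,0,0,0,0,0,0],[0,0,0,0,0,0,0],[0,0,0,0,0,0,0],[0,0,0,0,0,0,0]]
  ]
}}

```text
time_s: 10.95
tool_pos: [0.6361, 0.0054, 0.0678]
eef_rot: [[-0.101, 0.995, 0.001], [0.995, 0.101, 0.0], [0.0, 0.001, -1.0]]
force: [-0.5, 0.1, 3.5]
grip_width: 0.0339
```

Call:
{"op": "send_rows", "data": {
  "targets": [
    [[0,0,0,-0.4,0,0,0],[0,0,0,-1.5,0,0,0],[0,0,0,-2.8,0,0,0],[0,0,0,-4.0,0,0,0],[0,0,0,-4.8,0,0,0]]
  ]
}}

```text
time_s: 11.37
tool_pos: [0.637, 0.0053, 0.1909]
eef_rot: [[-0.101, 0.995, 0.004], [0.995, 0.101, -0.0], [-0.001, 0.004, -1.0]]
force: [0.7, -0.2, 0.6]
grip_width: 0.0335
```

Run:
```python
from h import *
print(robot.get_state()['grip_width'])
go((.461,-.075,.18),97.2)
```

```text
0.03348420292032638
-> (0.461, -0.075, 0.18) 97.2 [-2.48, -7.33, 0.41] [0.04, 0.01, -0.28]
```

Call:
{"op": "send_rows", "data": {
  "targets": [
    [[0,-0.3,-1.2,0,0,0,0],[0,-0.8,-2.6,0,0,0,-0.3],[0,-1.3,-4.1,0,0,0,-0.3],[0,-1.8,-5.5,0,0,0,-0.3],[0,-2.3,-6.8,0.2,0,0,-0.3]]
  ]
}}

```text
time_s: 11.78
tool_pos: [0.4711, -0.0695, 0.1833]
eef_rot: [[-0.128, 0.992, 0.001], [0.992, 0.128, -0.001], [-0.001, 0.001, -1.0]]
force: [0.8, -0.3, -1.0]
grip_width: 0.0339
```

Call:
{"op": "send_rows", "data": {
  "targets": [
    [[0,-0.2,-0.5,0.2,0,0,0],[0,-0.2,-0.5,0.2,0,0,0],[0,-0.2,-0.5,0.2,0,0,0],[0,-0.2,-0.5,0.2,0,0,0]]
  ]
}}

```text
time_s: 12.12
tool_pos: [0.4623, -0.0756, 0.178]
eef_rot: [[-0.127, 0.992, 0.002], [0.992, 0.127, 0.0], [-0.0, 0.002, -1.0]]
force: [0.4, 0.0, -0.4]
grip_width: 0.0335
```

Run:
```python
from h import *
go((.461,-.075,.064),97.2)
```

```text
-> (0.461, -0.075, 0.064) 97.2 [0.03, -0.06, 4.56] [0.02, 0.0, 0.02]
```

Call:
{"op": "send_rows", "data": {
  "targets": [
    [[0,0,0,1.3,0,0,0],[0,0,0,2.6,0,0,0],[0,0,0,3.7,0,0,0],[0,0,0,4.3,0,0,0],[0,0,0,4.5,0,0,0]]
  ]
}}

```text
time_s: 12.53
tool_pos: [0.4599, -0.0744, 0.0635]
eef_rot: [[-0.128, 0.992, -0.005], [0.992, 0.128, 0.002], [0.003, -0.005, -1.0]]
force: [-9.0, 3.2, 34.5]
grip_width: 0.0337
```

Call:
{"op": "send_rows", "data": {
  "targets": [
    [[0,0,0,0,0,0,0],[0,0,0,0,0,0,0]]
  ]
}}

```text
time_s: 12.7
tool_pos: [0.4627, -0.0754, 0.0651]
eef_rot: [[-0.128, 0.992, 0.001], [0.992, 0.128, -0.0], [-0.0, 0.001, -1.0]]
force: [-0.0, 0.7, -0.3]
grip_width: 0.0338
```

Call:
{"op": "send_rows", "data": {
  "targets": [
    [[0,0,0,0.05,0,0,0],[0.8,0,0,0.05,0,0,0],[0.8,0,0,0.05,0,0,0],[0.8,0,0,0.05,0,0,0],[0.8,0,0,0.05,0,0,0]]
  ]
}}

```text
time_s: 13.12
tool_pos: [0.4611, -0.0757, 0.0638]
eef_rot: [[-0.127, 0.992, 0.001], [0.992, 0.127, -0.0], [-0.0, 0.001, -1.0]]
force: [0.6, -0.2, -0.3]
grip_width: 0.0572
```

Call:
{"op": "send_rows", "data": {
  "targets": [
    [[1,0,0,-1.0,0,0,0],[1,0,0,-2.5,0,0,0],[1,0,0,-4.0,0,0,0],[1,0,0,-5.5,0,0,0],[1,0,0,-6.6,0,0,0]]
  ]
}}

```text
time_s: 13.53
tool_pos: [0.4617, -0.0759, 0.2321]
eef_rot: [[-0.127, 0.992, 0.004], [0.992, 0.127, -0.001], [-0.002, 0.004, -1.0]]
force: [0.3, -0.7, 0.3]
grip_width: 0.0905
```

Run:
```python
from h import *
for n in ['scene','side']: seen('teal_carton_mid',.0545,n)
go((.640,-.078,.23),96)
```

```text
scene teal_carton_mid 0.7 [331. 297.] [ 0.48  -0.159] [array([ 476.9, -153.5]), array([121.8,  59.2]), np.float64(38.5)]
scene teal_carton_mid 0.66 [300. 278.] [ 0.463 -0.077] [array([461.9, -74. ]), array([80.4, 99.1]), np.float64(8.5)]
side teal_carton_mid 0.7 [299. 276.] [ 0.462 -0.071] [array([461.7, -74.5]), array([85.8, 90.8]), np.float64(10.4)]
-> (0.64, -0.078, 0.23) 96 [-1.0, 7.09, -0.03] [0.02, 0.01, 0.26]
```

Call:
{"op": "send_rows", "data": {
  "targets": [
    [[1,-0.1,1.2,0,0,0,0.2],[1,-0.3,2.7,0,0,0,0.2],[1,-0.5,4.2,0,0,0,0.2],[1,-0.8,5.7,0,0,0,0.2],[1,-1.0,7.0,0,0,0,0.2]]
  ]
}}

```text
time_s: 14.15
tool_pos: [0.6385, -0.0781, 0.2255]
eef_rot: [[-0.11, 0.994, -0.004], [0.994, 0.11, 0.001], [0.001, -0.004, -1.0]]
force: [0.7, -1.1, 0.8]
grip_width: 0.094
```

Call:
{"op": "send_rows", "data": {
  "targets": [
    [[1,0,0,0,0,0,0],[1,0,0,0,0,0,0],[1,0,0,0,0,0,0]]
  ]
}}

```text
time_s: 14.4
tool_pos: [0.6359, -0.0779, 0.2263]
eef_rot: [[-0.11, 0.994, -0.005], [0.994, 0.11, 0.001], [0.002, -0.005, -1.0]]
force: [-1.2, 0.3, -0.3]
grip_width: 0.0942
```

Run:
```python
from h import *
c=seen('orange_carton_mid',.148); save(c,'w5')
s=robot.get_state();T=wristT(c,s)
go((.640,-.078,.08),96)
cv2.imwrite('pics/w5c.png',cv2.resize(c['image'][100:310,150:430,::-1],(800,600)))
```

```text
wrist orange_carton_mid 0.94 [285. 202.] [ 0.638 -0.073] [array([638.3, -72.4]), array([36.5, 60. ]), np.float64(4.1)]
-> (0.64, -0.078, 0.08) 96 [-0.02, 0.18, 5.92] [-0.02, -0.01, 0.06]
```

View pics/w5c.png

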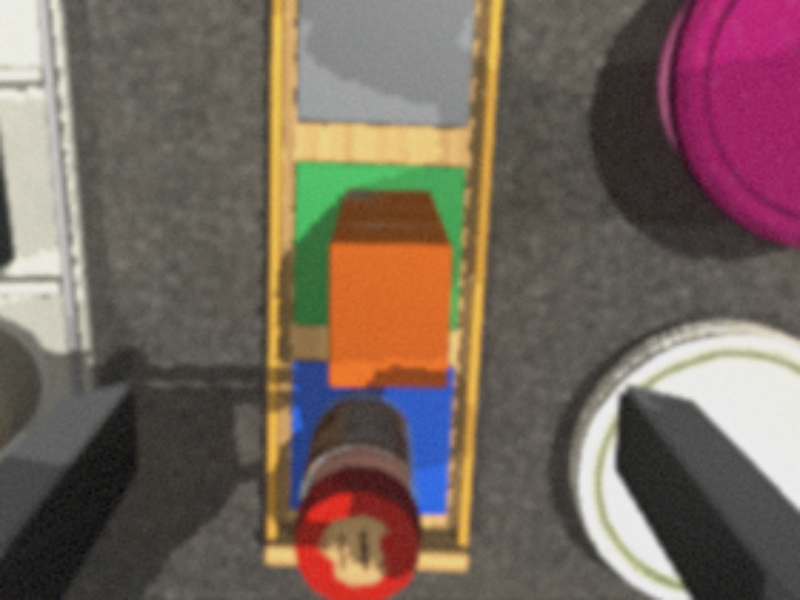

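Call:
{"op": "send_rows", "data": {
  "targets": [
    [[1,0,0.1,1.3,0,0,0],[1,0,0.1,2.7,0,0,0],[1,0,0.1,4.1,0,0,0],[0.7,0,0.1,5.0,0,0,0],[0.5,0,0.1,5.2,0,0,0]]
  ]
}}

```text
time_s: 14.92
tool_pos: [0.6354, -0.0771, 0.0947]
eef_rot: [[-0.109, 0.994, -0.008], [0.994, 0.11, 0.002], [0.003, -0.008, -1.0]]
force: [-0.2, 0.1, 0.3]
grip_width: 0.084
```

Call:
{"op": "send_rows", "data": {
  "targets": [
    [[0,0,0,0,0,0,0],[0,0,0,0,0,0,0],[0,0,0,0,0,0,0],[0,0,0,0,0,0,0],[0,0,0,0,0,0,0]]
  ]
}}

```text
time_s: 15.33
tool_pos: [0.6411, -0.0781, 0.1005]
eef_rot: [[-0.11, 0.994, 0.003], [0.994, 0.11, -0.001], [-0.001, 0.003, -1.0]]
force: [-0.2, 0.0, 0.7]
grip_width: 0.0508
```

Call:
{"op": "send_rows", "data": {
  "targets": [
    [[0,0,0,0,0,0,0],[0,0,0,0,0,0,0],[0,0,0,0,0,0,0],[0,0,0,0,0,0,0],[0,0,0,0,0,0,0]]
  ]
}}

```text
time_s: 15.75
tool_pos: [0.6404, -0.078, 0.0991]
eef_rot: [[-0.11, 0.994, 0.001], [0.994, 0.11, -0.0], [-0.0, 0.001, -1.0]]
force: [-0.2, 0.0, 4.0]
grip_width: 0.036
```

Call:
{"op": "send_rows", "data": {
  "targets": [
    [[0,0,0,-0.4,0,0,0],[0,0,0,-1.5,0,0,0],[0,0,0,-2.8,0,0,0],[0,0,0,-4.0,0,0,0],[0,0,0,-4.8,0,0,0]]
  ]
}}

```text
time_s: 16.17
tool_pos: [0.6409, -0.078, 0.2219]
eef_rot: [[-0.11, 0.994, 0.003], [0.994, 0.11, -0.001], [-0.001, 0.003, -1.0]]
force: [0.7, 0.6, -1.3]
grip_width: 0.0356
```

Run:
```python
from h import *
print(robot.get_state()['grip_width'])
go((.450,.0125,.215),97.2)
```

```text
0.03557641322200391
-> (0.45, 0.0125, 0.215) 97.2 [4.44, -7.19, 0.25] [0.04, 0.01, -0.18]
```

Call:
{"op": "send_rows", "data": {
  "targets": [
    [[0,0.6,-1.0,0,0,0,0],[0,1.3,-2.2,0,0,0,-0.2],[0,2.1,-3.5,0,0,0,-0.2],[0,2.9,-4.8,0,0,0,-0.2],[0,3.7,-6.1,0.1,0,0,-0.2]]
  ]
}}

```text
time_s: 16.58
tool_pos: [0.4767, -0.0021, 0.2163]
eef_rot: [[-0.127, 0.992, 0.0], [0.992, 0.127, 0.0], [0.0, 0.0, -1.0]]
force: [0.5, 1.3, -1.9]
grip_width: 0.0359
```

Call:
{"op": "send_rows", "data": {
  "targets": [
    [[0,0.7,-1.0,0.1,0,0,0],[0,0.7,-1.0,0.1,0,0,0],[0,0.7,-1.0,0.1,0,0,0],[0,0.7,-1.0,0.1,0,0,0]]
  ]
}}

```text
time_s: 16.92
tool_pos: [0.4521, 0.0113, 0.2142]
eef_rot: [[-0.127, 0.992, 0.002], [0.992, 0.127, -0.0], [-0.001, 0.002, -1.0]]
force: [0.8, 0.3, -1.2]
grip_width: 0.0356
```

Run:
```python
from h import *
go((.450,.0125,.0955),97.2)
```

```text
-> (0.45, 0.0125, 0.0955) 97.2 [0.06, -0.09, 4.75] [0.02, 0.01, 0.02]
```

Call:
{"op": "send_rows", "data": {
  "targets": [
    [[0,0.1,-0.1,1.3,0,0,0],[0,0.1,-0.1,2.6,0,0,0],[0,0.1,-0.1,3.8,0,0,0],[0,0.1,-0.1,4.4,0,0,0],[0,0.1,-0.1,4.6,0,0,0]]
  ]
}}

```text
time_s: 17.33
tool_pos: [0.4476, 0.0133, 0.0957]
eef_rot: [[-0.126, 0.992, -0.005], [0.992, 0.126, 0.001], [0.001, -0.005, -1.0]]
force: [-0.7, 0.7, -1.9]
grip_width: 0.0358
```

Call:
{"op": "send_rows", "data": {
  "targets": [
    [[0,0,0,0,0,0,0],[0,0,0,0.05,0,0,0],[0,0,0,0.05,0,0,0]]
  ]
}}

```text
time_s: 17.58
tool_pos: [0.4503, 0.0133, 0.0984]
eef_rot: [[-0.127, 0.992, 0.003], [0.992, 0.127, -0.0], [-0.001, 0.003, -1.0]]
force: [-1.1, -0.4, -0.2]
grip_width: 0.0359
```

Call:
{"op": "send_rows", "data": {
  "targets": [
    [[0,0,0,0.04,0,0,0],[0,0,0,0.08,0,0,0],[0,0,0,0.1,0,0,0],[0,0,0,0.1,0,0,0],[0,0,0,0.1,0,0,0]]
  ]
}}

```text
time_s: 18.0
tool_pos: [0.4486, 0.0137, 0.0951]
eef_rot: [[-0.127, 0.992, 0.001], [0.992, 0.127, 0.0], [-0.0, 0.001, -1.0]]
force: [0.1, -0.4, -0.1]
grip_width: 0.0356
```

Call:
{"op": "send_rows", "data": {
  "targets": [
    [[0.8,0,0,0,0,0,0],[0.8,0,0,0,0,0,0],[0.8,0,0,0,0,0,0],[0.8,0,0,0,0,0,0],[0.8,0,0,0,0,0,0]]
  ]
}}

```text
time_s: 18.42
tool_pos: [0.4486, 0.0136, 0.0949]
eef_rot: [[-0.127, 0.992, 0.0], [0.992, 0.127, 0.0], [0.0, 0.0, -1.0]]
force: [0.4, -0.9, -0.8]
grip_width: 0.0659
```

Call:
{"op": "send_rows", "data": {
  "targets": [
    [[1,0,0,-1.0,0,0,0],[1,0,0,-2.2,0,0,0],[1,0,0,-3.5,0,0,0],[1,0,0,-4.8,0,0,0],[1,0,0,-5.5,0,0,0]]
  ]
}}

```text
time_s: 18.83
tool_pos: [0.4501, 0.0135, 0.236]
eef_rot: [[-0.127, 0.992, 0.005], [0.992, 0.127, -0.001], [-0.001, 0.005, -1.0]]
force: [0.4, 0.5, -0.2]
grip_width: 0.0937
```

Run:
```python
from h import *
for n in ['scene','side']: seen('orange_carton_mid',.078,n)
go((.638,-.168,.23),95)
```

```text
scene orange_carton_mid 0.56 [271. 251.] [0.453 0.009] [array([454.8,  20. ]), array([160.9,  60.2]), np.float64(55.6)]
side orange_carton_mid 0.61 [262. 245.] [0.453 0.023] [array([453.5,  19.2]), array([157. ,  57.9]), np.float64(51.1)]
-> (0.638, -0.168, 0.23) 95 [-8.17, 6.61, 0.07] [-0.0, -0.0, 0.46]
```

Call:
{"op": "send_rows", "data": {
  "targets": [
    [[1,-1.1,0.9,0,0,0,0.2],[1,-2.3,1.9,0,0,0,0.4],[1,-3.5,2.8,0,0,0,0.4],[1,-4.7,3.8,0,0,0,0.4],[1,-5.9,4.8,0,0,0,0.4]]
  ]
}}

```text
time_s: 19.45
tool_pos: [0.586, -0.1183, 0.2296]
eef_rot: [[-0.092, 0.996, -0.004], [0.996, 0.092, 0.002], [0.002, -0.004, -1.0]]
force: [0.5, 0.5, -0.4]
grip_width: 0.0939
```

Call:
{"op": "send_rows", "data": {
  "targets": [
    [[1,-1.2,0.9,0,0,0,0],[1,-2.1,1.6,0.2,0,0,0],[1,-2.1,1.6,0.5,0,0,0],[1,-2.1,1.6,0.5,0,0,0],[1,-2.1,1.6,0.5,0,0,0]]
  ]
}}

```text
time_s: 19.87
tool_pos: [0.6292, -0.1651, 0.2171]
eef_rot: [[-0.092, 0.996, -0.005], [0.996, 0.092, 0.003], [0.003, -0.005, -1.0]]
force: [-0.5, 0.2, 0.4]
grip_width: 0.094
```

Run:
```python
from h import *
c=seen('red_jar_mid',.105)
go((.638,-.168,.07),95)
cv2.imwrite('pics/w6c.png',cv2.resize(c['image'][100:310,150:430,::-1],(800,600)))
s=robot.get_state();T=wristT(c,s)
hsv=cv2.cvtColor(c['image'],cv2.COLOR_RGB2HSV);m=((hsv[...,0]<6)|(hsv[...,0]>174))&(hsv[...,1]>150)&(hsv[...,2]>110)
m=cv2.morphologyEx(m.astype(np.uint8),cv2.MORPH_CLOSE,np.ones((15,15)))
n,l,st,ce=cv2.connectedComponentsWithStats(m)
for i in range(1,n):
    if st[i,4]>200: print(st[i],ce[i],plane(c,ce[i],.12,T))
```

```text
wrist red_jar_mid 0.87 [292. 203.] [ 0.639 -0.169] [array([ 636.4, -167.9]), array([45.5, 58.1]), np.float64(32.5)]
wrist red_jar_mid 0.46 [116.  89.] [ 0.475 -0.081] [array([477.6, -79.3]), array([63. , 62.1]), np.float64(7.1)]
-> (0.638, -0.168, 0.07) 95 [-0.17, 0.32, 5.97] [-0.02, -0.01, 0.07]
[ 269  184   47   48 1256] [292.01035032 207.37022293] [[ 0.63909466 -0.1693068 ]]
```

View pics/w6c.png

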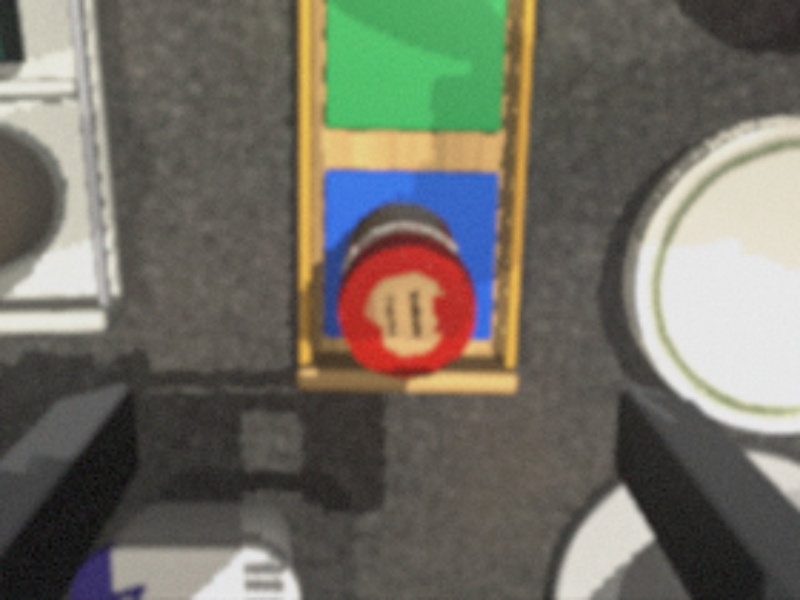

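Run:
```python
from h import *
c=camera('scene'); print(plane(c,[(475,275),(442,275),(508,275),(455,258)],0.015), plane(c,[(457,257)],.02))
go((.639,-.169,.06),95)
```

```text
[[ 0.79657313 -0.32454603]
 [ 0.73881782 -0.27343784]
 [ 0.85412724 -0.37547619]
 [ 0.80640167 -0.26535   ]] [[ 0.80818092 -0.26810841]]
-> (0.639, -0.169, 0.06) 95 [-0.2, 0.34, 6.4] [-0.0, -0.01, 0.07]
```

Call:
{"op": "send_rows", "data": {
  "targets": [
    [[1,-0.2,0.3,1.5,0,0,0],[1,-0.2,0.3,3.0,0,0,0],[1,-0.2,0.3,4.5,0,0,0],[0.8,-0.2,0.3,5.8,0,0,0],[0.6,-0.2,0.3,6.2,0,0,0]]
  ]
}}

```text
time_s: 20.43
tool_pos: [0.6349, -0.168, 0.0605]
eef_rot: [[-0.094, 0.996, -0.008], [0.996, 0.094, 0.003], [0.004, -0.008, -1.0]]
force: [-1.1, 0.8, -0.3]
grip_width: 0.084
```

Call:
{"op": "send_rows", "data": {
  "targets": [
    [[0,0,0,0,0,0,0],[0,0,0,0,0,0,0],[0,0,0,0,0,0,0],[0,0,0,0,0,0,0],[0,0,0,0,0,0,0]]
  ]
}}

```text
time_s: 20.85
tool_pos: [0.6403, -0.1707, 0.0672]
eef_rot: [[-0.093, 0.996, 0.004], [0.996, 0.093, -0.001], [-0.002, 0.004, -1.0]]
force: [0.7, -0.3, 0.8]
grip_width: 0.0511
```

Call:
{"op": "send_rows", "data": {
  "targets": [
    [[0,0,0,0,0,0,0],[0,0,0,0,0,0,0],[0,0,0,0,0,0,0],[0,0,0,0,0,0,0],[0,0,0,0,0,0,0]]
  ]
}}

```text
time_s: 21.27
tool_pos: [0.6397, -0.1707, 0.0665]
eef_rot: [[-0.092, 0.996, 0.002], [0.996, 0.092, -0.001], [-0.001, 0.002, -1.0]]
force: [-1.3, -0.2, 5.4]
grip_width: 0.0439
```

Call:
{"op": "send_rows", "data": {
  "targets": [
    [[0,0,0,-0.4,0,0,0],[0,0,0,-1.5,0,0,0],[0,0,0,-3.0,0,0,0],[0,0,0,-4.5,0,0,0],[0,0,0,-6.0,0,0,0]]
  ]
}}

```text
time_s: 21.68
tool_pos: [0.6383, -0.17, 0.2163]
eef_rot: [[-0.092, 0.996, -0.001], [0.996, 0.092, 0.001], [0.001, -0.001, -1.0]]
force: [0.4, 0.4, -1.3]
grip_width: 0.044
```

Run:
```python
from h import *
print(robot.get_state()['grip_width'])
go((.4385,.1,.21),97.2)
```

```text
0.04396790653954361
-> (0.4385, 0.1, 0.21) 97.2 [11.49, -6.96, 0.27] [-0.01, -0.01, -0.38]
```

Call:
{"op": "send_rows", "data": {
  "targets": [
    [[0,1.0,-0.6,0,0,0,0],[0,2.2,-1.3,0,0,0,-0.2],[0,3.4,-2.1,0,0,0,-0.4],[0,4.6,-2.8,0,0,0,-0.4],[0,5.8,-3.5,0,0,0,-0.4]]
  ]
}}

```text
time_s: 22.1
tool_pos: [0.5369, -0.0329, 0.215]
eef_rot: [[-0.127, 0.992, -0.0], [0.992, 0.127, 0.0], [0.0, -0.0, -1.0]]
force: [0.2, 0.1, -0.8]
grip_width: 0.0443
```

Run:
```python
from h import *
go((.4385,.1,.21),97.2)
```

```text
-> (0.4385, 0.1, 0.21) 97.2 [5.77, -3.23, 0.2] [-0.0, -0.01, 0.01]
```

Call:
{"op": "send_rows", "data": {
  "targets": [
    [[0,1.2,-0.7,0,0,0,0],[0,2.5,-1.4,0,0,0,0],[0,3.8,-2.1,0,0,0,0],[0,5.0,-2.8,0.1,0,0,0],[0,5.8,-3.2,0.2,0,0,0]]
  ]
}}

```text
time_s: 22.52
tool_pos: [0.4376, 0.1018, 0.2102]
eef_rot: [[-0.128, 0.992, -0.001], [0.992, 0.128, 0.001], [0.001, -0.001, -1.0]]
force: [-0.1, 1.0, -0.9]
grip_width: 0.044
```

Call:
{"op": "send_rows", "data": {
  "targets": [
    [[0,0,0,0,0,0,0],[0,0,0,0,0,0,0],[0,0,0,0,0,0,0]]
  ]
}}

```text
time_s: 22.77
tool_pos: [0.4412, 0.0992, 0.2102]
eef_rot: [[-0.127, 0.992, 0.001], [0.992, 0.127, -0.001], [-0.001, 0.001, -1.0]]
force: [0.8, -1.3, -0.1]
grip_width: 0.0439
```

Run:
```python
from h import *
go((.4385,.1,.0625),97.2)
```

```text
-> (0.4385, 0.1, 0.0625) 97.2 [0.05, -0.11, 5.91] [0.01, 0.01, 0.02]
```

Call:
{"op": "send_rows", "data": {
  "targets": [
    [[0,0,-0.1,1.5,0,0,0],[0,0,-0.1,3.0,0,0,0],[0,0,-0.1,4.4,0,0,0],[0,0,-0.1,5.4,0,0,0],[0,0,-0.1,5.7,0,0,0]]
  ]
}}

```text
time_s: 23.18
tool_pos: [0.4359, 0.0979, 0.0637]
eef_rot: [[-0.125, 0.992, -0.007], [0.992, 0.125, -0.001], [0.0, -0.007, -1.0]]
force: [-0.2, 0.5, -1.0]
grip_width: 0.0442
```

Call:
{"op": "send_rows", "data": {
  "targets": [
    [[0,0,0,0,0,0,0],[0,0,0,0,0,0,0],[0,0,0,0,0,0,0],[0,0,0,0,0,0,0]]
  ]
}}

```text
time_s: 23.52
tool_pos: [0.4401, 0.0993, 0.0691]
eef_rot: [[-0.127, 0.992, 0.004], [0.992, 0.127, 0.0], [-0.0, 0.004, -1.0]]
force: [-0.2, -0.1, -1.8]
grip_width: 0.0438
```

Call:
{"op": "send_rows", "data": {
  "targets": [
    [[0,0,0,0.1,0,0,0],[0,0,0,0.15,0,0,0],[0,0,0,0.2,0,0,0],[0,0,0,0.2,0,0,0],[0,0,0,0.2,0,0,0]]
  ]
}}

```text
time_s: 23.93
tool_pos: [0.4382, 0.0994, 0.0625]
eef_rot: [[-0.127, 0.992, 0.0], [0.992, 0.127, 0.0], [0.0, 0.0, -1.0]]
force: [-0.4, -0.5, -0.0]
grip_width: 0.0437
```

Release, rise, and back off to the right of the racks for a final check.

Call:
{"op": "send_rows", "data": {
  "targets": [
    [[0.8,0,0,0,0,0,0],[0.8,0,0,0,0,0,0],[0.8,0,0,0,0,0,0],[0.8,0,0,0,0,0,0],[0.8,0,0,0,0,0,0]]
  ]
}}

```text
time_s: 24.35
tool_pos: [0.4381, 0.0994, 0.0624]
eef_rot: [[-0.127, 0.992, 0.0], [0.992, 0.127, 0.0], [0.0, 0.0, -1.0]]
force: [0.3, 0.5, -0.1]
grip_width: 0.0732
```

Call:
{"op": "send_rows", "data": {
  "targets": [
    [[1,0,0,-1.0,0,0,0],[1,0,0,-2.5,0,0,0],[1,0,0,-4.0,0,0,0],[1,0,0,-5.5,0,0,0],[1,0,0,-7.0,0,0,0]]
  ]
}}

```text
time_s: 24.77
tool_pos: [0.4377, 0.0993, 0.2392]
eef_rot: [[-0.127, 0.992, 0.0], [0.992, 0.127, 0.0], [0.0, 0.0, -1.0]]
force: [0.4, 0.1, -0.1]
grip_width: 0.094
```

Call:
{"op": "send_rows", "data": {
  "targets": [
    [[1,-1,0,-1,0,0,0],[1,-2.2,0,-2,0,0,0],[1,-3.4,0,-2.5,0,0,0],[1,-4.5,0,-2.5,0,0,0],[1,-5,0,-2.5,0,0,0]]
  ]
}}

```text
time_s: 25.18
tool_pos: [0.4549, -0.0277, 0.301]
eef_rot: [[-0.125, 0.992, 0.003], [0.992, 0.125, -0.002], [-0.003, 0.002, -1.0]]
force: [-0.4, 0.2, -0.3]
grip_width: 0.0942
```

Call:
{"op": "send_rows", "data": {
  "targets": [
    [[1,0,0,0,0,0,0],[1,0,0,0,0,0,0],[1,0,0,0,0,0,0]]
  ]
}}

```text
time_s: 25.43
tool_pos: [0.4536, -0.0238, 0.2996]
eef_rot: [[-0.127, 0.992, -0.001], [0.992, 0.127, 0.001], [0.001, -0.001, -1.0]]
force: [0.7, 0.4, 0.1]
grip_width: 0.0943
```

Run:
```python
from h import *
c0=np.array([.4555,-.031]);a=.125;Rm=np.array([[np.cos(a),-np.sin(a)],[np.sin(a),np.cos(a)]])
for n in ['scene','side']:
    c=camera(n)
    for t,z in {'red_jar_mid':.065,'pale_jar_mid':.062,'teal_carton_mid':.0545,'orange_carton_mid':.078,'syrup_bottle_mid':.137}.items():
        for d in nets.trace(t,n):
            if d['p']>.4: p=plane(c,d['xy'],z)[0]; print(n,t,round(d['p'],2),np.round(p,3),'rack',np.round(Rm.T@(p-c0),3))
    cv2.imwrite(f'pics/f{n}.png',cv2.resize(c['image'][100:340,160:480,::-1],(800,600),interpolation=cv2.INTER_CUBIC))
s=robot.get_state();c=camera('wrist');cv2.imwrite('pics/fw.png',cv2.resize(c['image'][:,:,::-1],(800,600)));seen('new_rack',.028);print(s['tool_pos'])
```

```text
scene pale_jar_mid 0.98 [0.443 0.231] rack [0.02  0.261]
scene pale_jar_mid 0.83 [0.622 0.212] rack [0.195 0.22 ]
scene pale_jar_mid 0.65 [ 0.477 -0.156] rack [ 0.005 -0.127]
scene pale_jar_mid 0.6 [0.52  0.223] rack [0.096 0.244]
scene orange_carton_mid 0.82 [0.453 0.011] rack [0.003 0.042]
scene syrup_bottle_mid 0.71 [0.552 0.283] rack [0.135 0.3  ]
side pale_jar_mid 0.92 [0.433 0.226] rack [0.01  0.257]
side pale_jar_mid 0.91 [0.623 0.198] rack [0.195 0.206]
side pale_jar_mid 0.78 [0.533 0.228] rack [0.109 0.247]
side pale_jar_mid 0.64 [ 0.469 -0.157] rack [-0.003 -0.127]
side teal_carton_mid 0.93 [ 0.464 -0.071] rack [ 0.003 -0.04 ]
side teal_carton_mid 0.72 [0.634 0.425] rack [0.234 0.43 ]
side orange_carton_mid 0.56 [0.45  0.024] rack [0.002 0.055]
side syrup_bottle_mid 0.91 [0.562 0.331] rack [0.151 0.346]
wrist new_rack 0.76 [283. 130.] [0.448 0.035] [array([453.4, -32.2]), array([ 92.7, 374.9]), np.float64(6.9)]
[ 0.45401119 -0.02455029  0.29982824]
```

View pics/fside.png

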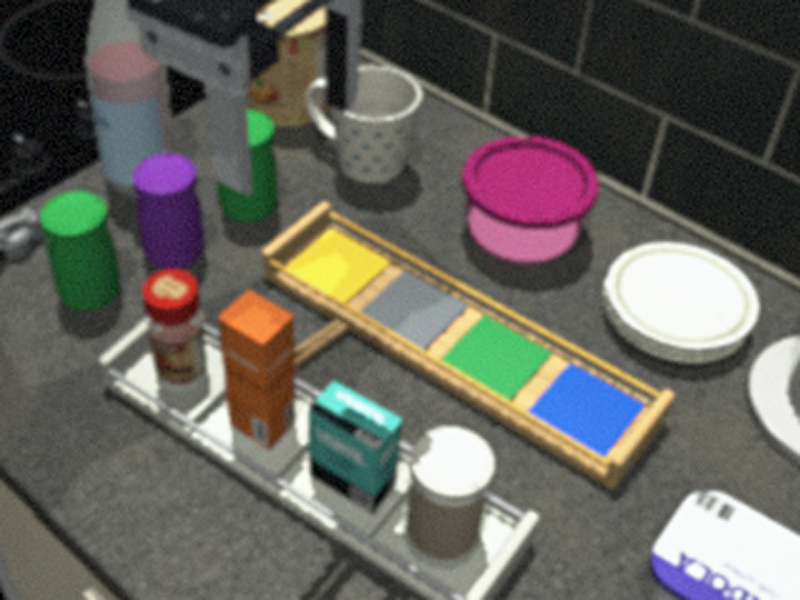

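View pics/fw.png

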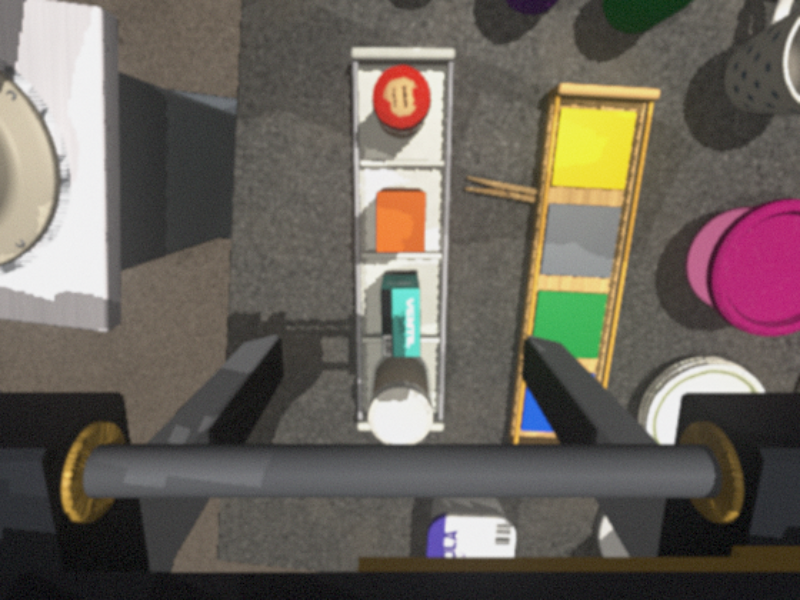

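```bash
python3 -c "
from plant import ticket
print(ticket.hand_in())"
```

```text
the job is handed in; nothing more can be done
None
```

I moved all four things to the white rack in reverse order and handed the job in at about 26 s of the 96 s. From left to right the white rack now holds the red jar, orange carton, teal carton and pale jar. `hand_in` gives no verdict, so what follows comes from my own checks.

- **Placing:** The last side and wrist pictures show each thing upright in its own bay. The positions below are in the white rack's frame:

| Thing | Bay centre y (m) | Measured x (m) | Measured y (m) |
|---|---|---|---|
| Pale jar | -0.132 | ±0.005 | -0.127 |
| Teal carton | -0.044 | 0.003 | -0.040 |
| Orange carton | 0.044 | 0.002 to 0.003 | 0.042 (scene), 0.055 (side) |

- **Orange carton:** The two cameras disagree by 13 mm. The tool let go of it within about 2 mm of the bay centre, and both readings are inside the 15 mm limit.
- **Red jar:** The network did not find it in the last pictures. I rely on where the tool let go of it, within about 2 mm of the bay centre, and on seeing it upright there.
- **Bottle:** It is partly hidden by the gripper in the last pictures, so its measured position shifted: about 20 mm off in the side view and about 60 mm off in the scene view, which is over the limit. I take both shifts as masking, because the side picture shows it still standing and the arm never went near it.

The gripper was open and about 0.3 m up, clear of everything, at hand-in.

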